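Hang the cellar dipper and let the tray home

ROBOT

A 7-joint arm with a two-finger parallel gripper is mounted at the origin on the work surface. World frame = base frame: x ahead of the robot, y to its left, z up, the work surface at z = 0. Lengths are in m, angles in rad, forces in N, time in s.
With the tool pointing down it reaches from about 0.425 to 0.925 m from the base axis. Payload 6.8 kg.
Tool frame: the origin (TCP) lies midway between the tips of the shut fingers; the grasp point (between the pads) lies 19 mm behind it; z points along the fingers, y is the line along which they close (so a half turn about z gives the same grasp; the last joint's range is limited). The gripper opens to 85 mm and grips with 20 to 120 N. Pads are 22 mm wide; open, the fingers measure 114 mm over their backs; the gripper's body (76 mm by 85 mm) begins 54 mm behind the grasp point. The pads swing forward as they close: fully open they stand 13 mm farther back than shut.
Start: joints at [-1.264, 0.477, 0.022, 1.555, -0.011, 1.109, -0.083], TCP at [0.272, 0.618, 0.231] pointing down, gripper open.
Joint ranges: [-2.96, 2.96], [-0.34, 2.1], [-1.41, 1.46], [0.24, 2.44], [-1.37, 4.51], [0.17, 1.92], [-2.96, 2.96]. Speed limits (rad/s): [2.39, 2.39, 3.14, 3.14, 3.14, 3.14, 3.14].

INTERFACE

Orientations are given as a rotation vector (axis times angle).
In Python, from bench import r gives the robot as it stands. The module is installed in compiled form; this text tells all that it offers.
- The arm moves only by the tool apply_moves, never from a script. Its argument "rows" is a list of rows, each a list of 6 numbers: the shift along the tool's x, y, z scaled (see below), then the turn, a rotation vector about the tool's x, y, z scaled (see below). A call has 1 to 5 rows; each row is the pose to reach, as a shift and turn from the pose commanded when the call began, along the tool's axes at that moment; what a row does not reach only later rows make up. The controller multiplies each number of a shift by 0.25 m and each number of a turn by 90 degrees. A row lasts 1/8 s, in which the tool goes at most 62.5 mm and 10.7 degrees, less where a joint would pass 70% of its speed; a pose out of reach is approached as far as the arm can. A call with a number of a shift or a turn outside -1 to 1 is refused whole. A call with a gripper value outside its range is refused whole. "claw" is the opening, from 0 (shut) to 1 (fully open), set as the call begins (left out, the last holds). The fingers move at their own pace and stop on an object; "newtons" is the grip in N (left out, the last holds). Time passes only in rows, so rows that repeat a pose let the fingers close. It gives the time, the measured TCP pose, the force, the opening and the grip force at its end, in the units of the state.
- r.get_obs(): the state, without advancing time (a new reading comes with each control period).
- r.grab_frame(name): name is "scene" or "side" or "wrist"; returns a dict with "pixels" (480x640x3 uint8, red, green, blue), "intrinsics" (3x3 intrinsics, pixels), "dist" ([k1, k2, p1, p2, k3] as OpenCV has them; the pictures are not rectified), "eye" and "attitude" of the camera in the world. Camera axes: x right, y up, looking along -z (the intrinsics and any distortion apply to the point x, -y, -z); pixel columns grow to the right and rows downward; lengths in m; the calibration is good to about 2 mm. A picture is of the moment at which its call begins. There is no depth.
- r.hand_in(): hands the job in; it is judged then, once.
Trained networks look in a picture, given as the dict that the camera call returned (one of the last four; its "shot" number tells which), for a name from the list of things; names that differ only in an ending like _2 or _b are one class to them, and where a whole thing is asked for, a point or a joint stands for the part that bears it (a point fixed in the world has none). Each returns a list of dicts, best first, with "conf" (0 to 1); they miss things now and then, are a little off and sometimes report something else, mostly with a low value. They report only what shows in the picture. A call takes as long as a camera call. They do not tell look-alikes from the thing itself.
- r.search_frame(picture, thing): "rect" ([left, top, width, height] in pixels, round what is visible of it).
- r.outline_of(picture, thing): "pixels" (480x640 bool, what is visible of it) and "rect" ([left, top, width, height] in pixels, round what is visible of it).
- r.landmark_of(picture, thing): "point" ([column, row] in pixels: a listed point, or the origin of a listed thing).
The state is a dict: "clock": time; "joints": joint angles; "qvel": joint speeds; "tau": joint torques, N m; "tcp_pos": TCP position; "orientation": TCP orientation; "contact_force": force on the tool from outside, world axes, zero at the start; "moment": the same for the moment, N m; "grip_width": finger opening in m; "gripper_force": force on a finger pad.
Only numpy, scipy, OpenCV 4.12 (cv2) and the standard library are available. Lean on these libraries where they do the work, as an engineer would, in place of code of your own. Each camera call takes 0.05 s, during which the arm holds its last target. There are 200 camera calls.

TASK

Draw the tray out from under the iron rack by its steel bar until its slides lock and it stays out by itself, take the tasting dipper standing in it, and hang the dipper by its hook over the free stretch of the steel rail. Lower it onto the rail and release it slowly, so that its off-centre cup does not swing hard or drop. When it hangs by itself, press the red release button so that the tray glides fully home, and leave the bottles, glass and cork box as they stand.

Things in the scene. Friction and masses are not known exactly. Their poses are not given: they have to be found in the camera images.
- tray (a joint): Travel of the wooden tray in m, 0 = fully home, growing as it is drawn out towards the robot along the rack's -x axis. Soft springs draw it home: about 4 N at 0 and 6 N when out, plus damping of about 28 N per m/s, and about 4 N more just before the lock. It clicks into its lock at 0.140 and stops at 0.154; let go beyond 0.140 it stays out, held at about 0.140. Let go earlier it glides home.
- tray_bar (a point): Centre of the tray's pull bar: a level round steel bar 12 mm thick and 110 mm long along its y axis, 60 mm above the table, moving with the tray. Behind it (+x) is a gap of 44 mm to the tray's front board (top 58 mm above the table), open from above, free down to the table for fingers. x axis: away from the robot, the way the tray goes home. The iron rack's top (220 mm high) begins 82 mm beyond (+x) the bar when the tray is home, so there is room above the bar.
- rack: The iron rack with the slides, tray and button: 270 mm wide (y), 220 mm high, barred top; origin on the table under the middle of its top's front edge, x axis away from the robot along the slides.
- tray_floor (a point): Centre of the tray's inner floor, 16 mm above the table; it moves with the tray. Inside 230 mm (x) by 152 mm (y), side walls 34 mm high. A small jar and a bung stand at its back.
- release_top (a point): Centre of the top of the red release button, 26 mm across, top 68 mm above the table, beside the tray's right-hand slide (rack's -y side), fixed to the rack so it does not travel with the tray. Pressed straight down.
- release (a joint): Travel of the release button in m, 0 = up, 0.009 = fully down. Its spring needs about 2 N to start and 4 to 5 N fully down. Fully down it frees the locked tray, which then glides home by itself in about 1 to 2 s; hold it down for half a second. It also dips by itself when the tray passes the lock.
- dipper_grip (a point): Point in the dipper's dark wooden grip, 165 mm above the underside of its cup and 19 mm below the grip's top. The grip is upright, 26 mm along its x, 16 mm along its y (grasp across y) and 50 mm high. The dipper weighs about 0.2 kg and stands upright on its cup in the tray, under the iron rack until the tray is drawn out (then clear of it). z axis: up the stem; x axis: towards the hook, away from the cup; at the start x points roughly away from the robot.
- dipper_hook (a point): Underside of the hook's top, mid-way across its mouth: 35 mm below dipper_grip and 15 mm to +x of it, same axes as dipper_grip. The hook is a flat steel strap 10 mm wide that goes from the stem to +x and then turns down 26 mm; its mouth is open below and 26 mm wide along x. Hung on the rail, the dipper tilts about 15 to 25 degrees, its cup swinging in under the rail (the stem's foot moving to +x).
- dipper_cup (a point): Centre of the dipper's steel cup, 54 mm wide and 45 mm high, 29 mm to -x of the stem, 22 mm above the underside.
- dipper: The whole dipper: origin under the stem at the height of the cup's underside; same axes as dipper_grip.
- rail_mid (a point): Middle of the hanging rail's axis: a level steel bar 10 mm thick along its y axis, 220 mm above the table, between posts 170 mm to either side. A copper funnel hangs at y = -125 mm; y from -50 to 120 mm is free. x axis: roughly away from the robot; the hook's turned-down end goes to that side of the bar, stem and cup stay on the robot's side, which is clear for bringing the dipper in.
- rail: The rail stand: wooden foot 110 by 360 by 12 mm, origin under its middle, axes as rail_mid.
- wine_a: Standing wine bottle, 74 mm wide, 300 mm high, origin under it; leave alone.
- wine_b: Standing wine bottle, 74 mm wide, 300 mm high, origin under it; leave alone.
- glass_a: Tasting glass, 64 mm wide, 85 mm high, origin under it; leave alone.
- corkbox: Low open wooden box 120 by 160 by 50 mm, origin under it; leave alone.
There are look-alikes about, which are no part of the job. Of the things that look like the dipper, the largest one is meant.

How it is judged:
By the outcome, as a careful person would: the job done as asked, in the order asked, and still so for the second after the job is handed in, with the robot touching nothing.
It also fails if it takes over 69 s, if anything falls off the work surface, if the arm or the gripper's body presses on something with over 40 N, if the wrist force passes 120 N, or if a joint passes its speed limit or range.

## Working session

There is one attempt and no reset: what is moved stays moved. The work goes in short steps, Python scripts to look and compute and a tool call to move; the robot and the scene stay as the last step left them, time stands still between calls to the robot, and variables do not carry over. Pictures are saved under pics/ and viewed, at most 15 in all, crops included, and the job is handed in when it is done.

Besides the shell and the picture viewer there is one more tool, called after ">>>" as name([rows], argument=value, ...), one row to a line, values as JSON. apply_moves: Moves the arm, as the interface text tells. Its arguments: {"type":"object","properties":{"rows":{"type":"array","items":{"type":"array","items":{"type":"number"}}},"claw":{"type":"number"},"newtons":{"type":"number"}},"required":["rows"]}

```bash
mkdir -p pics; cat > h.py <<'E'
import numpy as np, cv2
from scipy.spatial.transform import Rotation as R
from bench import r
def att(p):
    a=np.array(p["attitude"],float)
    return a if a.shape==(3,3) else (R.from_rotvec(a) if a.size==3 else R.from_quat(a)).as_matrix()
def ray(p,uv):
    q=cv2.undistortPoints(np.array([[uv]],float),np.array(p["intrinsics"],float),np.array(p["dist"],float))[0,0]
    d=att(p)@np.array([q[0],-q[1],-1.]); return np.array(p["eye"],float),d/np.linalg.norm(d)
def atz(p,uv,z):
    o,d=ray(p,uv); return o+d*(z-o[2])/d[2]
def tri(rs):
    A=sum(np.eye(3)-np.outer(d,d) for o,d in rs); b=sum((np.eye(3)-np.outer(d,d))@o for o,d in rs)
    x=np.linalg.solve(A,b); return x,[float(np.linalg.norm(np.cross(x-o,d))) for o,d in rs]
def proj(p,X):
    c=att(p).T@(np.array(X,float)-np.array(p["eye"],float)); c=np.array([[c[0],-c[1],-c[2]]])
    return cv2.projectPoints(c,np.zeros(3),np.zeros(3),np.array(p["intrinsics"],float),np.array(p["dist"],float))[0].ravel()
def save(p,n,crop=None,s=1):
    im=p["pixels"][:,:,::-1]
    if crop: a,b,c,d=crop; im=im[b:b+d,a:a+c]
    cv2.imwrite("pics/"+n,cv2.resize(np.ascontiguousarray(im),None,fx=s,fy=s,interpolation=cv2.INTER_CUBIC))
def tool(dw,o=None):
    "world shift -> row units"
    o=o or r.get_obs(); return np.round(R.from_rotvec(o["orientation"]).inv().apply(dw)/.25,3)
E
python3 - <<'E'
from h import *
o=r.get_obs(); print({k:np.round(v,3).tolist() for k,v in o.items()})
P={n:r.grab_frame(n) for n in("scene","side","wrist")}
for n,p in P.items():
    save(p,n+".png"); print(n,p["attitude"],p["eye"],np.array(p["intrinsics"])[0,0])
    for t in "tray_bar rack tray_floor release_top dipper_grip dipper_hook dipper_cup rail_mid rail wine_a glass_a corkbox dipper".split():
        print(" ",t,[(np.round(q["point"]).tolist(),round(q["conf"],2)) for q in r.landmark_of(p,t)][:4])
E
```

```text
{'clock': 0.0, 'joints': [-1.264, 0.478, 0.022, 1.556, -0.011, 1.109, -0.083], 'qvel': [0.001, -0.001, 0.002, 0.0, 0.0, -0.001, 0.0], 'tau': [0.0, -59.645, 1.608, -28.119, 0.012, 0.009, -0.0], 'tcp_pos': [0.272, 0.617, 0.23], 'orientation': [-0.647, -3.074, 0.003], 'contact_force': [0.056, -0.108, 0.106], 'moment': [-0.054, -0.031, -0.037], 'gripper_force': 0.0, 'grip_width': 0.086}
scene [0.11961661 0.63814778 2.66250456] [0.81505278 0.66766485 1.36204435] 500.13854131122054
  tray_bar [([334.0, 284.0], 0.8)]
  rack [([309.0, 303.0], 0.85)]
  tray_floor [([278.0, 314.0], 0.75)]
  release_top [([314.0, 249.0], 0.67)]
  dipper_grip [([289.0, 294.0], 0.91), ([349.0, 346.0], 0.68), ([312.0, 369.0], 0.53)]
  dipper_hook [([314.0, 371.0], 0.71), ([286.0, 301.0], 0.69), ([353.0, 350.0], 0.6)]
  dipper_cup [([343.0, 361.0], 0.76), ([311.0, 386.0], 0.74), ([304.0, 308.0], 0.72), ([291.0, 293.0], 0.46)]
  rail_mid [([350.0, 228.0], 0.25)]
  rail [([280.0, 160.0], 0.93), ([336.0, 282.0], 0.41)]
  wine_a [([227.0, 212.0], 0.92), ([240.0, 236.0], 0.88)]
  glass_a [([354.0, 229.0], 0.89), ([281.0
[... 580 characters left out ...]
.9), ([207.0, 390.0], 0.76), ([266.0, 399.0], 0.6)]
  rail_mid [([378.0, 136.0], 0.83), ([272.0, 306.0], 0.27)]
  rail [([369.0, 208.0], 0.76)]
  wine_a [([285.0, 216.0], 0.79), ([277.0, 239.0], 0.75), ([244.0, 268.0], 0.73)]
  glass_a [([395.0, 279.0], 0.9)]
  corkbox [([336.0, 479.0], 0.84)]
  dipper [([258.0, 319.0], 0.95), ([275.0, 400.0], 0.92), ([216.0, 398.0], 0.57), ([286.0, 320.0], 0.18)]
wrist [-0.23548448 -0.15114644  1.15001991] [0.21072454 0.64457741 0.3726663 ] 374.3845611132679
  tray_bar []
  rack []
  tray_floor []
  release_top []
  dipper_grip []
  dipper_hook []
  dipper_cup []
  rail_mid []
  rail []
  wine_a []
  glass_a []
  corkbox [([287.0, 416.0], 0.77)]
  dipper []
```

View pics/scene.png

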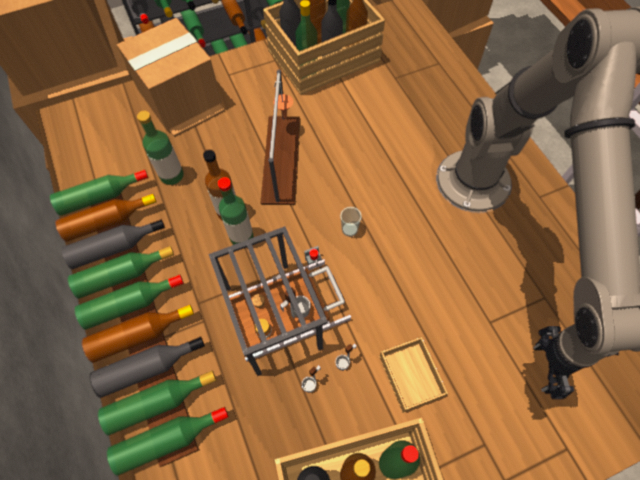

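View pics/side.png

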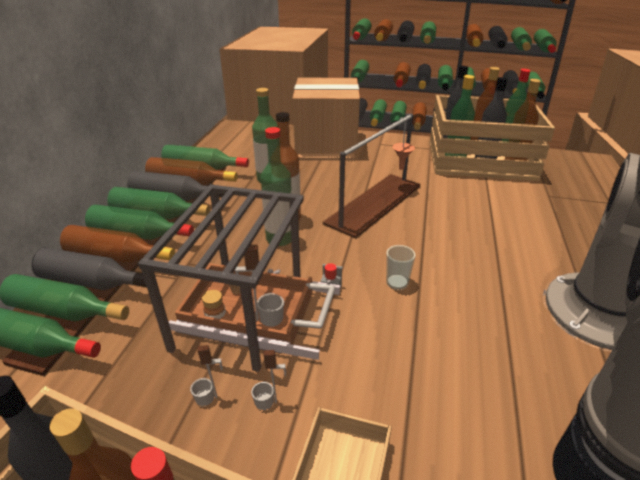

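```bash
python3 - <<'E'
from h import *
s=r.grab_frame("scene"); d=r.grab_frame("side")
T=dict(bar=((334,284),(326,305)),rack=((309,303),(287,321)),floor=((278,314),(249,307)),rel=((314,249),(329,266)),grip=((289,294),(253,256)),hook=((286,301),(247,264)),cup=((304,308),(273,311)),dip=((295,314),(258,319)),rail=((280,160),(369,208)),glass=((354,229),(395,279)))
def best(p,t,uv):
    l=r.landmark_of(p,t); l=[q["point"] for q in l if np.hypot(*(np.array(q["point"])-uv))<8]; return l[0] if l else uv
N=dict(bar="tray_bar",floor="tray_floor",rel="release_top",grip="dipper_grip",hook="dipper_hook",cup="dipper_cup",dip="dipper",glass="glass_a")
Z=dict(bar=.06,rack=0,floor=.016,rel=.068,rail=0,glass=0)
for k,(a,b) in T.items():
    n=N.get(k,k); a=best(s,n,a); b=best(d,n,b)
    x,e=tri([ray(s,a),ray(d,b)]); print(k,x.round(4),np.round(e,4), *( [atz(s,a,Z[k]).round(3),atz(d,b,Z[k]).round(3)] if k in Z else []))
print("railmid",atz(d,(378,136),.22), )
# rail ends seen: scene post tops ~ (280,75),(273,146?) ; foot corners
for uv in [(271,117),(299,118),(295,203),(262,202)]: print("foot",atz(s,uv,.012).round(3))
for uv in [(343,153),(409,118)]: print("railside",atz(d,uv,.22).round(3))
# rack top corners
for uv in [(152,263),(246,272),(303,195),(215,187)]: print("racktop side",atz(d,uv,.22).round(3))
for uv in [(211,251),(287,230),(326,340),(250,358)]: print("racktop scene",atz(s,uv,.22).round(3))
save(s,"c1.png",(190,200,200,150),4)
save(d,"c2.png",(140,170,230,170),3.4)
E
```

```text
bar [0.5796 0.1631 0.0462] [0.0019 0.0019] [0.584 0.169 0.06 ] [0.575 0.176 0.06 ]
rack [ 6.607e-01  1.732e-01 -1.000e-04] [0.0027 0.0027] [0.659 0.171 0.   ] [0.662 0.176 0.   ]
floor [0.7504 0.1669 0.004 ] [0.0031 0.0031] [0.753 0.174 0.016] [0.743 0.176 0.016]
rel [0.5945 0.0523 0.0615] [0.0046 0.0046] [0.592 0.052 0.068] [0.596 0.064 0.068]
grip [0.7075 0.1979 0.1873] [0. 0.]
hook [0.7286 0.2015 0.1545] [0.001 0.001]
cup [0.6844 0.1911 0.0411] [0.0044 0.0044]
dip [0.7078 0.2105 0.0271] [0.0004 0.0004]
rail [ 0.549  -0.3296  0.0052] [0.0068 0.0068] [ 0.542 -0.338  0.   ] [ 0.555 -0.331  0.   ]
glass [0.4474 0.0233 0.0333] [0.0039 0.0039] [0.434 0.005 0.   ] [ 0.451 -0.014  0.   ]
railmid [ 0.54556836 -0.31508297  0.22      ]
foot [ 0.51  -0.509  0.012]
foot [ 0.422 -0.465  0.012]
foot [ 0.566 -0.147  0.012]
foot [ 0.661 -0.193  0.012]
railside [ 0.616 -0.19   0.22 ]
railside [ 0.475 -0.469  0.22 ]
racktop side [0.848 0.306 0.22 ]
racktop side [0.684 0.293 0.22 ]
racktop side [0.658 0.031 0.22 ]
racktop side [0.852 0.037 0.22 ]
racktop scene [0.856 0.025 0.22 ]
racktop scene [0.655 0.047 0.22 ]
racktop scene [0.68  0.357 0.22 ]
racktop scene [0.858 0.326 0.22 ]
```

View pics/c1.png

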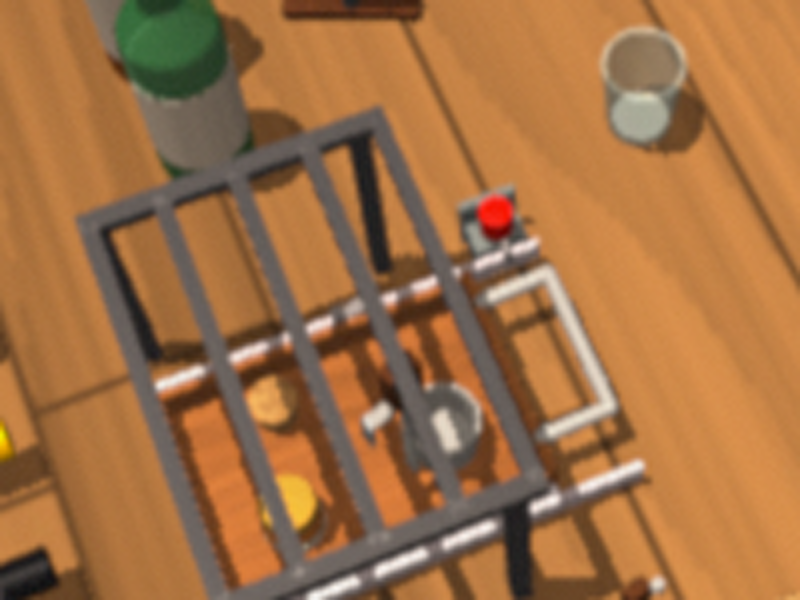

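```bash
python3 - <<'E'
from h import *
s=r.grab_frame("scene")
a=atz(s,(190+548/4,200+268/4),.063);b=atz(s,(190+613/4,200+408/4),.063)
print(a,b,(a+b)/2,np.linalg.norm(a-b)); y=(b-a)/np.linalg.norm(b-a); print("bar yaw",np.arctan2(-y[0],y[1]))
for P in [((309,303),(278,314))]:
    print()
# slides: left-hand slide ends
c=atz(s,(190+160/4,200+387/4),.03);e=atz(s,(190+538/4,200+245/4),.03); v=c-e; print("slide yaw",np.arctan2(v[1],v[0]))
print(atz(s,(190+495/4,200+212/4),.068))
o=r.get_obs(); M=R.from_rotvec(o["orientation"]).as_matrix(); print(M.round(3), o["tcp_pos"])
E
```

```text
[0.57285781 0.11984708 0.063     ] [0.57469799 0.23524992 0.063     ] [0.5737779 0.1775485 0.063    ] 0.11541750599029858
bar yaw -0.015944362037558533

slide yaw -0.020391786795546304
[0.59086224 0.06582826 0.068     ]
[[-0.915  0.403  0.   ]
 [ 0.403  0.915  0.   ]
 [-0.     0.    -1.   ]] [0.27204657 0.61776406 0.23130508]
```

View pics/c2.png

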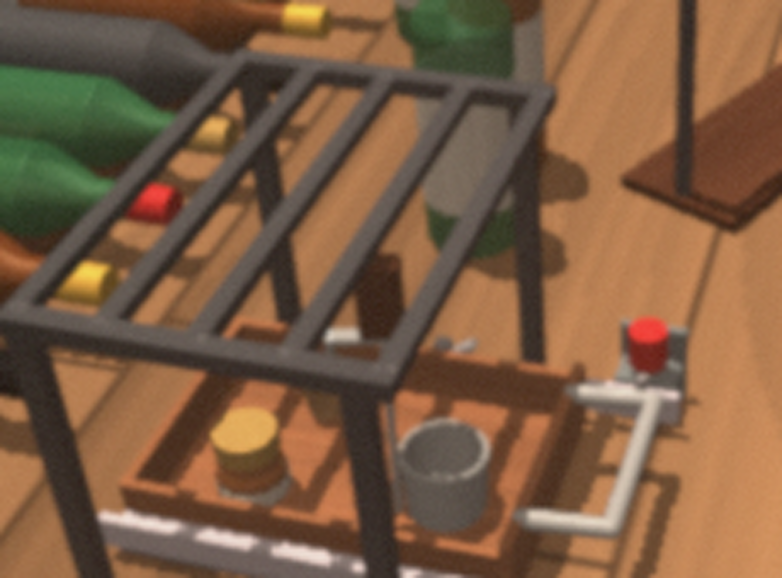

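>>> apply_moves([
  [-0.2,-0.12,0,0,0,0.118],
  [-0.4,-0.24,0,0,0,0.236],
  [-0.6,-0.36,0,0,0,0.354],
  [-0.8,-0.48,0,0,0,0.472],
  [-0.9,-0.56,0,0,0,0.59],
], claw=0.48)

```text
clock: 3.88
tcp_pos: [0.424, 0.3956, 0.2317]
orientation: [1.965, 2.45, 0.001]
contact_force: [-0.4, 0.1, 0.8]
grip_width: 0.0414
gripper_force: 0.0
```

```bash
cat > g.py <<'E'
import sys
from h import *
# g.py x y z [azimuth of tool y, deg]: row to reach the pose, tool pointing down
x=[float(v) for v in sys.argv[1:]]
o=r.get_obs(); Rm=R.from_rotvec(o["orientation"]); M=Rm.as_matrix()
az=np.degrees(np.arctan2(M[1,1],M[0,1]))
t=x[3] if len(x)>3 else az
c=np.radians(t); Y=np.array([np.cos(c),np.sin(c),0]); Zt=np.array([0,0,-1.]); W=np.c_[np.cross(Y,Zt),Y,Zt]
rv=R.from_matrix(M.T@W).as_rotvec()/(np.pi/2)
print("t",o["clock"],"pos",np.round(o["tcp_pos"],4),"az",az.round(2),"row",tool(np.array(x[:3])-o["tcp_pos"],o),rv.round(3),"F",np.round(o["contact_force"],1),"q",np.round(o["joints"],2),"w",o["grip_width"])
E
python3 g.py .574 .1775 .15 -1
```

```text
t 3.875 pos [0.424  0.3956 0.2317] az 12.53 row [-0.982  0.396  0.328] [0.001 0.    0.15 ] F [-0.4  0.1  0.8] q [-1.08  0.32  0.28  1.8  -0.1   1.03 -0.54] w 0.04142285444917929
```

>>> apply_moves([
  [-0.24,0.1,0.08,0,0,0.05],
  [-0.48,0.2,0.16,0,0,0.1],
  [-0.72,0.3,0.24,0,0,0.15],
  [-0.982,0.396,0.328,0,0,0.15],
  [-0.982,0.396,0.328,0,0,0.15],
])

```text
clock: 4.5
tcp_pos: [0.5751, 0.1779, 0.1485]
orientation: [2.233, 2.208, -0.002]
contact_force: [-0.4, 0.4, -0.0]
grip_width: 0.0406
gripper_force: 0.0
```

```bash
python3 g.py .574 .1775 .041 -1; python3 - <<'E'
from h import *
p=r.grab_frame("wrist"); save(p,"w1.png")
for t in("tray_bar","release_top"): 
    for q in r.landmark_of(p,t): print(t,q["conf"],q["point"],atz(p,q["point"],.06 if t=="tray_bar" else .068))
E
```

```text
t 4.5 pos [0.5751 0.1779 0.1485] az -0.65 row [-0.001 -0.004  0.43 ] [-0.     0.001  0.004] F [-0.4  0.4 -0. ] q [-0.69  0.47  0.38  1.83 -0.21  0.88 -0.22] w 0.04064056436666076
tray_bar 0.91 [323.0, 251.9] [0.57747244 0.17583588 0.06      ]
release_top 0.79 [347.2, 407.0] [0.59387621 0.06254245 0.068     ]
```

View pics/w1.png

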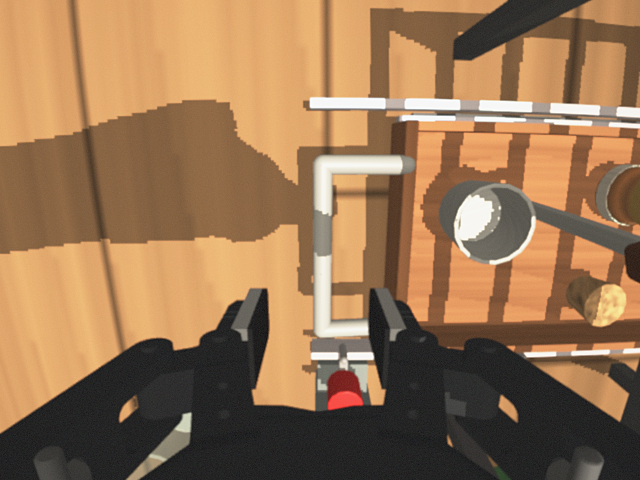

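>>> apply_moves([
  [0,0.004,0.15,0,0,0],
  [0,0.004,0.3,0,0,0],
  [0,0.004,0.43,0,0,0],
  [0,0.004,0.43,0,0,0],
])

```text
clock: 5.15
tcp_pos: [0.5722, 0.184, 0.0401]
orientation: [-2.224, -2.215, 0.006]
contact_force: [-0.8, 0.3, -0.0]
grip_width: 0.041
gripper_force: 0.0
```

>>> apply_moves([
  [0,0,0,0,0,0],
  [0,0,0,0,0,0],
  [0,0,0,0,0,0],
  [0,0,0,0,0,0],
], claw=0, newtons=40)

```text
clock: 5.65
tcp_pos: [0.5771, 0.1835, 0.0438]
orientation: [2.227, 2.213, 0.008]
contact_force: [3.4, 2.9, 6.6]
grip_width: 0.0102
gripper_force: 39.8
```

```bash
python3 g.py .427 .179 .041 -1
```

```text
t 5.65 pos [0.5771 0.1835 0.0438] az -0.37 row [-0.022 -0.6    0.008] [ 0.003 -0.002  0.007] F [3.4 2.9 6.6] q [-0.64  0.61  0.31  1.88 -0.29  0.68 -0.17] w 0.01020916797512635
```

>>> apply_moves([
  [0,-0.06,0,0,0,0],
  [0,-0.12,0,0,0,0],
  [0,-0.18,0,0,0,0],
  [0,-0.24,0,0,0,0],
  [0,-0.3,0,0,0,0],
])

```text
clock: 6.28
tcp_pos: [0.5036, 0.1845, 0.0438]
orientation: [2.226, 2.211, 0.013]
contact_force: [9.7, 3.1, 2.2]
grip_width: 0.0101
gripper_force: 40.5
```

```bash
python3 g.py .429 .180 .041 -1
```

```text
t 6.275 pos [0.5036 0.1845 0.0438] az -0.39 row [-0.02  -0.299  0.009] [ 0.005 -0.002  0.007] F [9.7 3.1 2.2] q [-0.72  0.53  0.31  2.05 -0.28  0.59 -0.21] w 0.010140728549704209
```

>>> apply_moves([
  [0,-0.07,0,0,0,0],
  [0,-0.14,0,0,0,0],
  [0,-0.21,0,0,0,0],
  [0,-0.28,0,0,0,0],
  [0,-0.3,0,0,0,0],
])

```text
clock: 6.9
tcp_pos: [0.428, 0.1856, 0.0437]
orientation: [2.227, 2.213, 0.013]
contact_force: [6.3, 3.2, 4.5]
grip_width: 0.0105
gripper_force: 40.7
```

```bash
python3 g.py .429 .180 .041 -1
```

```text
t 6.9 pos [0.428  0.1856 0.0437] az -0.35 row [-0.022  0.004  0.011] [ 0.005 -0.003  0.007] F [6.3 3.2 4.5] q [-0.8   0.44  0.32  2.21 -0.28  0.51 -0.28] w 0.010465578623167847
```

>>> apply_moves([
  [0,0,0,0,0,0],
  [0,0,0,0,0,0],
  [0,0.02,0,0,0,0],
  [0,0.04,0,0,0,0],
], claw=0.48)

```text
clock: 7.4
tcp_pos: [0.4343, 0.1827, 0.0414]
orientation: [-2.228, -2.214, 0.003]
contact_force: [0.6, 0.0, -0.7]
grip_width: 0.0409
gripper_force: 0.0
```

>>> apply_moves([
  [0,0,-0.2,0,0,0],
  [0,0,-0.4,0,0,0],
  [0,0,-0.6,0,0,0],
  [0,0,-0.8,0,0,0],
  [0,0,-0.95,0,0,0],
])

```text
clock: 8.02
tcp_pos: [0.4349, 0.1829, 0.2813]
orientation: [2.229, 2.214, 0.001]
contact_force: [0.6, 0.1, -0.4]
grip_width: 0.0408
gripper_force: 0.0
```

```bash
cat > look.py <<'E'
import sys
from h import *
s=r.grab_frame("scene"); d=r.grab_frame("side")
save(s,"s_%s.png"%sys.argv[1],(200,180,200,150),4)
def lm(p,t): return [q["point"] for q in r.landmark_of(p,t) if q["conf"]>.3][:4]
for t in sys.argv[2:]:
    A=lm(s,t);B=lm(d,t)
    for a in A:
        for b in B:
            x,e=tri([ray(s,a),ray(d,b)])
            if max(e)<.012: print(t,np.round(a),np.round(b),x.round(4),np.round(e[0],4))
E
python3 g.py .5 .18 .3 -1; python3 look.py a tray_bar dipper_grip dipper_hook dipper_cup dipper
```

```text
t 8.025 pos [0.4349 0.1829 0.2813] az -0.4 row [-0.01   0.26  -0.075] [ 0.    -0.     0.007] F [ 0.6  0.1 -0.4] q [-0.96  0.08  0.46  1.99 -0.04  1.09 -0.49] w 0.04081928495777332
tray_bar [378. 265.] [397. 318.] [0.4355 0.1709 0.0539] 0.0018
dipper_grip [349. 348.] [270. 360.] [0.6231 0.3725 0.1145] 0.0016
dipper_grip [312. 369.] [206. 350.] [0.7296 0.3853 0.123 ] 0.0004
dipper_grip [343. 271.] [328. 265.] [0.5653 0.2024 0.188 ] 0.0029
dipper_hook [353. 349.] [277. 367.] [0.6131 0.3755 0.1034] 0.0005
dipper_hook [315. 368.] [212. 362.] [0.7228 0.3816 0.0939] 0.003
dipper_hook [334. 281.] [316. 278.] [0.5885 0.202  0.1516] 0.0011
dipper_cup [340. 362.] [266. 397.] [0.6436 0.3704 0.0029] 0.0013
dipper_cup [336. 281.] [337. 321.] [ 0.5573  0.1452 -0.0073] 0.0031
dipper_cup [311. 385.] [203. 392.] [0.7438 0.4015 0.0272] 0.0007
dipper_cup [346. 290.] [337. 321.] [0.5493 0.2016 0.0489] 0.0005
dipper [348. 357.] [275. 400.] [0.6222 0.3687 0.0041] 0.0042
dipper [340. 298.] [323. 334.] [0.5728 0.2046 0.0134] 0.004
dipper [312. 383.] [216. 396.] [ 0.7329  0.3885 -0.0014] 0.0032
```

View pics/s_a.png

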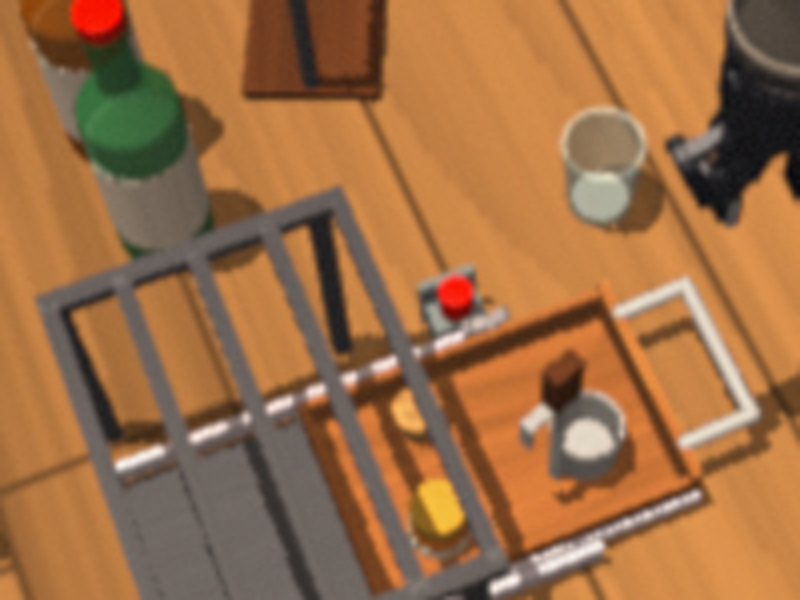

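```bash
python3 g.py .568 .2025 .28 90; python3 - <<'E'
from h import *
s=r.grab_frame("scene")
f=lambda x,y,z:atz(s,(200+x/4,180+y/4),z).round(4)
print(f(563,360,.2),f(545,410,.148),f(528,440,.148), f(588,430,.061))
E
```

```text
t 8.625 pos [0.4345 0.1831 0.2787] az -0.37 row [ 0.081  0.534 -0.006] [-1.000e-03 -0.000e+00 -1.004e+00] F [ 0.6 -0.3 -0.8] q [-0.96  0.08  0.46  1.99 -0.04  1.08 -0.49] w 0.040894255983652116
[0.5697 0.1994 0.2   ] [0.5845 0.2065 0.148 ] [0.6034 0.2214 0.148 ] [0.5467 0.1995 0.061 ]
```

>>> apply_moves([
  [0.02,0.13,0,0,0,-0.118],
  [0.04,0.26,0,0,0,-0.236],
  [0.06,0.4,0,0,0,-0.354],
  [0.081,0.534,0,0,0,-0.472],
  [0.081,0.534,0,0,0,-0.59],
], claw=0.6)

```text
clock: 9.3
tcp_pos: [0.5702, 0.2027, 0.2784]
orientation: [0.996, 2.979, -0.002]
contact_force: [-0.2, -0.0, 0.5]
grip_width: 0.051
gripper_force: 0.0
```

```bash
python3 g.py .55 .2025 .28 90; python3 - <<'E'
from h import *
p=r.grab_frame("wrist"); save(p,"w2.png")
for t,z in(("dipper_grip",.181),("dipper_hook",.146),("dipper_cup",.038),("dipper",.016)): 
    for q in r.landmark_of(p,t): print(t,round(q["conf"],2),np.round(q["point"]),atz(p,q["point"],z).round(4))
E
```

```text
t 9.3 pos [0.5702 0.2027 0.2784] az 53.03 row [ 0.064 -0.049 -0.006] [-0.001  0.    -0.411] F [-0.2 -0.   0.5] q [-0.73  0.33  0.37  1.69 -0.13  1.14  0.6 ] w 0.05104940287878363
dipper_grip 0.86 [596. 242.] [0.6831 0.3583 0.181 ]
dipper_grip 0.85 [320. 250.] [0.573  0.2021 0.181 ]
dipper_grip 0.76 [526. 154.] [0.6012 0.3454 0.181 ]
dipper_hook 0.96 [340. 249.] [0.5899 0.2083 0.146 ]
dipper_hook 0.87 [504. 145.] [0.5979 0.3498 0.146 ]
dipper_hook 0.81 [571. 232.] [0.6877 0.3614 0.146 ]
dipper_cup 0.75 [225. 313.] [0.6015 0.0473 0.038 ]
dipper_cup 0.69 [301. 199.] [0.5508 0.1944 0.038 ]
dipper_cup 0.65 [487. 163.] [0.6347 0.3684 0.038 ]
dipper_cup 0.59 [546. 226.] [0.7312 0.3876 0.038 ]
dipper 0.93 [469. 149.] [0.6177 0.3671 0.016 ]
dipper 0.88 [322. 208.] [0.5747 0.2041 0.016 ]
dipper 0.77 [526. 220.] [0.7225 0.38   0.016 ]
```

View pics/w2.png

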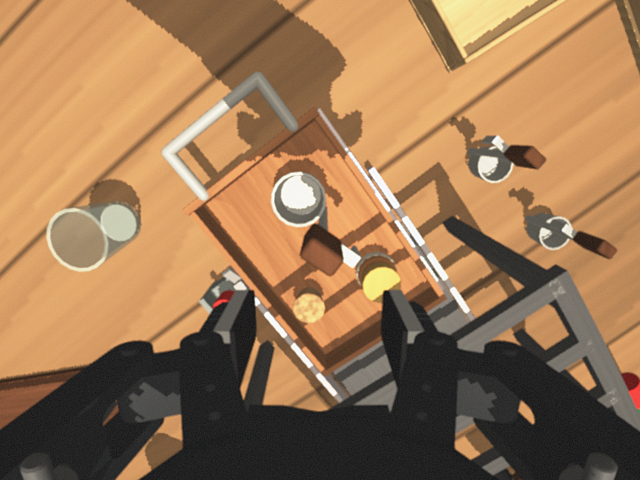

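>>> apply_moves([
  [0.0,0.01,0,0,0,-0.118],
  [0.0,0.01,0,0,0,-0.236],
  [0,0.01,0,0,0,-0.354],
  [0,0.01,0,0,0,-0.472],
  [0,0.01,0,0,0,-0.59],
])

```text
clock: 10.18
tcp_pos: [0.5694, 0.2048, 0.2795]
orientation: [-0.438, 3.111, 0.0]
contact_force: [-0.1, 0.1, 0.3]
grip_width: 0.0512
gripper_force: 0.0
```

```bash
python3 g.py .5735 .2025 .162 110.5
```

```text
t 10.175 pos [0.5694 0.2048 0.2795] az 106.04 row [-0.013 -0.013  0.47 ] [ 0.    0.   -0.05] F [-0.1  0.1  0.3] q [-0.61  0.32  0.2   1.68 -0.07  1.14  1.47] w 0.05122428476774552
```

>>> apply_moves([
  [-0.013,-0.013,0.12,0,0,-0.05],
  [-0.013,-0.013,0.24,0,0,-0.05],
  [-0.013,-0.013,0.36,0,0,-0.05],
  [-0.013,-0.013,0.45,0,0,-0.05],
  [-0.013,-0.013,0.47,0,0,-0.05],
])

```text
clock: 10.8
tcp_pos: [0.5726, 0.2022, 0.1605]
orientation: [0.552, -3.09, 0.001]
contact_force: [-0.8, 0.2, 0.4]
grip_width: 0.0514
gripper_force: 0.0
```

```bash
python3 g.py .5735 .2025 .162 110.5
```

```text
t 10.8 pos [0.5726 0.2022 0.1605] az 110.24 row [-0.004 -0.    -0.006] [-0.    -0.002 -0.003] F [-0.8  0.2  0.4] q [-0.57  0.44  0.17  1.8  -0.09  0.91  1.57] w 0.05143669214099376
```

>>> apply_moves([
  [0,0,-0.006,0,0,0],
  [0,0,-0.006,0,0,0],
  [0,0,-0.006,0,0,0],
  [0,0,-0.006,0,0,0],
  [0,0,-0.006,0,0,0],
], claw=0, newtons=60)

```text
clock: 11.42
tcp_pos: [0.5748, 0.2029, 0.1648]
orientation: [-0.554, 3.09, 0.001]
contact_force: [-1.4, -0.7, 7.1]
grip_width: 0.0156
gripper_force: 59.9
```

>>> apply_moves([
  [0,0,-0.05,0,0,0],
  [0,0,-0.15,0,0,0],
  [0,0,-0.3,0,0,0],
  [0,0,-0.45,0,0,0],
  [0,0,-0.6,0,0,0],
])

```text
clock: 12.05
tcp_pos: [0.5735, 0.2021, 0.3149]
orientation: [0.554, -3.092, 0.0]
contact_force: [0.3, 0.2, -1.8]
grip_width: 0.0154
gripper_force: 58.8
```

```bash
python3 g.py .4635 -.226 .31 64.5; python3 look.py b wine_a glass_a rail release_top rail_mid dipper_hook dipper_grip dipper; python3 - <<'E'
from h import *
s=r.grab_frame("scene");save(s,"s2.png",(230,50,120,180),3.3); d=r.grab_frame("side");save(d,"d2.png",(310,100,150,140),4)
im=np.hstack([cv2.resize(cv2.imread("pics/s2.png"),(390,560)),cv2.resize(cv2.imread("pics/d2.png"),(400,560))]);cv2.imwrite("pics/both.png",im)
E
```

```text
t 12.05 pos [0.5735 0.2021 0.3149] az 110.31 row [ 1.007 -1.453  0.02 ] [-0.    -0.     0.509] F [ 0.3  0.2 -1.8] q [-0.6   0.3   0.2   1.63 -0.06  1.22  1.54] w 0.015413117964943325
wine_a [242. 237.] [281. 240.] [ 0.7608 -0.1083 -0.0057] 0.0012
wine_a [229. 214.] [286. 215.] [ 0.7714 -0.1912  0.018 ] 0.0004
rail [279. 157.] [370. 205.] [ 0.5504 -0.3431 -0.0047] 0.0079
release_top [310. 249.] [330. 265.] [0.5949 0.0476 0.0594] 0.001
release_top [342. 277.] [330. 265.] [0.5666 0.2106 0.1881] 0.0047
rail_mid [274. 114.] [384. 134.] [ 0.5366 -0.3447  0.213 ] 0.0043
dipper_hook [339. 258.] [314. 208.] [0.5866 0.2144 0.3094] 0.0029
dipper_hook [314. 370.] [214. 365.] [0.7238 0.3794 0.0799] 0.0013
dipper_grip [344. 244.] [325. 188.] [0.5698 0.2026 0.342 ] 0.0036
dipper_grip [348. 346.] [270. 359.] [0.6244 0.3668 0.111 ] 0.004
dipper_grip [314. 368.] [204. 351.] [0.7274 0.387  0.1263] 0.0041
dipper [346. 357.] [274. 401.] [ 0.6248  0.3659 -0.003 ] 0.0042
dipper [342. 276.] [322. 273.] [0.5725 0.211  0.1761] 0.0048
dipper [313. 379.] [216. 397.] [ 0.7305  0.385  -0.0017] 0.0019
```

View pics/both.png

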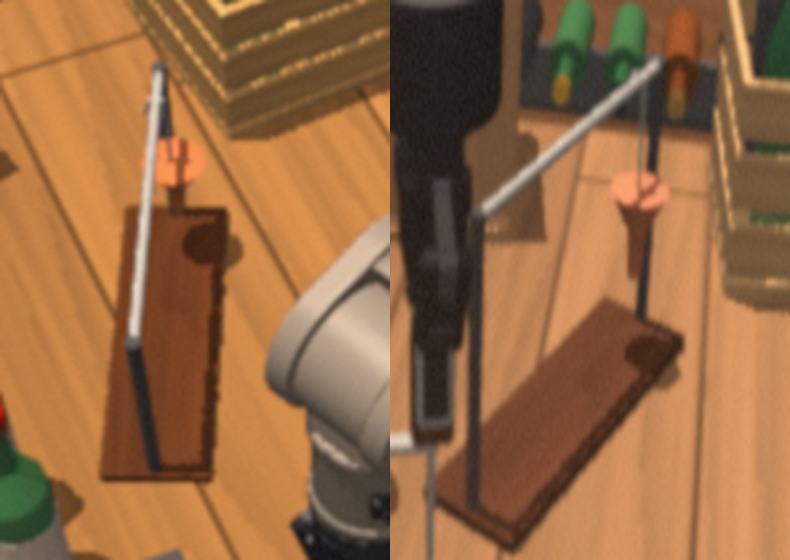

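```bash
python3 - <<'E'
from h import *
s=r.grab_frame("scene"); d=r.grab_frame("side")
S=lambda x,y:(230+x*120/390,50+y*180/560)
D=lambda x,y:(310+(x-390)*150/400,100+y*140/560)
E=[]
for n,a,b in(("far",S(158,68),D(657,62)),("near",S(133,345),D(478,212))):
    A,B=atz(s,a,.22),atz(d,b,.22); t=tri([ray(s,a),ray(d,b)]); print(n,A.round(4),B.round(4),t[0].round(4),t[1][0]); E.append((A,B,t[0]))
for i in range(3):
    v=E[1][i]-E[0][i]; print("mid",((E[0][i]+E[1][i])/2).round(4),"az",np.degrees(np.arctan2(v[1],v[0])),np.linalg.norm(v[:2]))
c=[atz(s,S(*u),.012) for u in((103,478),(212,480),(227,210),(127,208))]; 
for u in c: print(u.round(3))
print("foot mid",np.mean(c,0))
for v in(c[0]-c[3],c[1]-c[2]): print(np.degrees(np.arctan2(v[1],v[0])),np.linalg.norm(v))
E
```

```text
far [ 0.4698 -0.489   0.22  ] [ 0.4727 -0.491   0.22  ] [ 0.4716 -0.4858  0.2224] 0.0011191794518729864
near [ 0.614  -0.1781  0.22  ] [ 0.6157 -0.1897  0.22  ] [ 0.614  -0.174   0.2266] 0.0012215232856867262
mid [ 0.5419 -0.3335  0.22  ] az 65.11057035378334 0.3427058796383159
mid [ 0.5442 -0.3404  0.22  ] az 64.61169553431547 0.33344360619256436
mid [ 0.5428 -0.3299  0.2245] az 65.45524083440095 0.34281934809052206
[ 0.664 -0.188  0.012]
[ 0.567 -0.142  0.012]
[ 0.418 -0.466  0.012]
[ 0.516 -0.512  0.012]
foot mid [ 0.5412523  -0.32702856  0.012     ]
65.45366506359953 0.356759899068169
65.26305833070802 0.3559581226998649
```

```bash
python3 g.py .555 -.06 .315 87; python3 g.py .5454 -.2897 .305 65.2
```

```text
t 13.15 pos [0.5739 0.2024 0.3133] az 110.33 row [ 0.436 -0.958 -0.007] [0.    0.    0.259] F [ 0.8  0.6 -1.1] q [-0.6   0.3   0.2   1.63 -0.06  1.21  1.54] w 0.015000094176226744
t 13.15 pos [0.5739 0.2024 0.3133] az 110.33 row [ 0.791 -1.806  0.033] [0.    0.    0.501] F [ 0.8  0.6 -1.1] q [-0.6   0.3   0.2   1.63 -0.06  1.21  1.54] w 0.015000094176226744
```

>>> apply_moves([
  [0.05,-0.1,0,0,0,0.03],
  [0.13,-0.29,0,0,0,0.08],
  [0.22,-0.49,0,0,0,0.13],
  [0.31,-0.69,0,0,0,0.19],
  [0.4,-0.89,0,0,0,0.24],
])

```text
clock: 13.78
tcp_pos: [0.5565, -0.0441, 0.3136]
orientation: [0.043, 3.141, -0.0]
contact_force: [1.3, -0.7, -1.6]
grip_width: 0.0154
gripper_force: 58.7
```

```bash
python3 g.py .5454 -.2897 .305 65.2
```

```text
t 13.775 pos [ 0.5565 -0.0441  0.3136] az 88.44 row [ 0.018 -0.983  0.034] [0.    0.    0.258] F [ 1.3 -0.7 -1.6] q [-0.35  0.22  0.38  1.76 -0.09  1.18  1.6 ] w 0.015377216138890398
```

>>> apply_moves([
  [0.0,-0.23,0,0,0,0.06],
  [0.0,-0.46,0,0,0,0.12],
  [0.01,-0.68,0.02,0,0,0.18],
  [0.015,-0.87,0.03,0,0,0.24],
  [0.018,-0.98,0.034,0,0,0.258],
])

```text
clock: 14.4
tcp_pos: [0.5453, -0.2901, 0.3049]
orientation: [-0.677, -3.067, 0.002]
contact_force: [0.3, 1.5, -1.8]
grip_width: 0.0153
gripper_force: 58.9
```

>>> apply_moves([
  [0,0,0,0,0,0],
  [0,0,0,0,0,0],
])

```text
clock: 14.65
tcp_pos: [0.5471, -0.2855, 0.3048]
orientation: [-0.667, -3.07, -0.001]
contact_force: [-0.2, -0.0, -1.2]
grip_width: 0.0153
gripper_force: 58.9
```

```bash
python3 g.py .5454 -.2897 .305 65.2; python3 look.py c dipper_hook dipper_grip dipper_cup dipper; python3 - <<'E'
from h import *
s=r.grab_frame("scene");save(s,"s2.png",(230,50,120,140),4); d=r.grab_frame("side");save(d,"d2.png",(310,70,120,140),4)
p=r.grab_frame("wrist")
for t in("dipper_hook","dipper_grip","rail_mid"): print("w",t,[(np.round(q["point"]),round(q["conf"],2)) for q in r.landmark_of(p,t)])
im=np.hstack([cv2.resize(cv2.imread("pics/s2.png"),(384,448)),cv2.resize(cv2.imread("pics/d2.png"),(384,448))]);cv2.imwrite("pics/both2.png",im)
E
```

```text
t 14.65 pos [ 0.5471 -0.2855  0.3048] az 65.5 row [-0.001 -0.018 -0.001] [ 0.    -0.     0.003] F [-0.2 -0.  -1.2] q [-0.03  0.35  0.55  1.64 -0.2   1.2   1.7 ] w 0.015333198032190546
dipper_hook [273. 107.] [372. 112.] [ 0.56   -0.294   0.2938] 0.0043
dipper_hook [315. 370.] [212. 365.] [0.7233 0.3833 0.0864] 0.0027
dipper_hook [352. 349.] [280. 367.] [0.6129 0.3705 0.0949] 0.0025
dipper_grip [278.  98.] [380. 102.] [ 0.54   -0.2935  0.3202] 0.0038
dipper_grip [314. 369.] [207. 352.] [0.7265 0.3862 0.1219] 0.0012
dipper_grip [349. 346.] [268. 360.] [0.6244 0.3717 0.1171] 0.0047
dipper_cup [288. 133.] [385. 159.] [ 0.5203 -0.2914  0.1674] 0.0014
dipper_cup [313. 384.] [204. 391.] [0.7375 0.404  0.0388] 0.002
dipper_cup [341. 363.] [266. 398.] [0.6425 0.3736 0.0042] 0.002
dipper [284. 139.] [372. 160.] [ 0.5472 -0.2678  0.175 ] 0.006
dipper [347. 360.] [274. 400.] [0.6249 0.3746 0.0097] 0.0011
w dipper_hook []
w dipper_grip [(array([318., 325.]), 0.79), (array([512., 292.]), 0.74)]
w rail_mid [(array([248., 276.]), 0.76)]
```

View pics/both2.png

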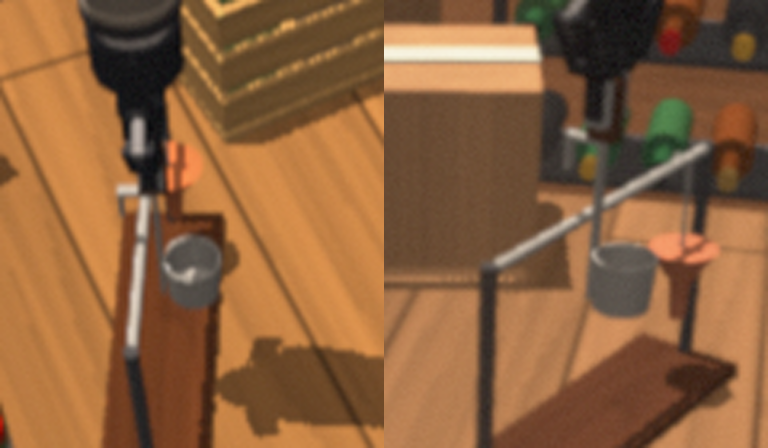

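>>> apply_moves([
  [0,0,0.05,0,0,0],
  [0,0,0.1,0,0,0],
  [0,0,0.15,0,0,0],
  [0,0,0.19,0,0,0],
  [0,0,0.2,0,0,0],
])

```text
clock: 16.08
tcp_pos: [0.5471, -0.2856, 0.2537]
orientation: [-0.666, -3.069, -0.0]
contact_force: [0.2, -0.1, -1.8]
grip_width: 0.0155
gripper_force: 58.9
```

```bash
python3 g.py .5471 -.2855 .245 65.2;python3 - <<'E'
from h import *
s=r.grab_frame("scene");save(s,"s2.png",(240,70,80,110),5); d=r.grab_frame("side");save(d,"d2.png",(340,80,80,110),5)
for p in(s,d): print([(t,[np.round(q["point"]) for q in r.landmark_of(p,t)][:1]) for t in("dipper_hook","dipper_grip")])
im=np.hstack([cv2.imread("pics/s2.png"),cv2.imread("pics/d2.png")]);cv2.imwrite("pics/both3.png",im)
E
```

```text
t 16.075 pos [ 0.5471 -0.2856  0.2537] az 65.51 row [0.    0.    0.035] [-0.    -0.001  0.003] F [ 0.2 -0.1 -1.8] q [-0.02  0.4   0.54  1.7  -0.22  1.11  1.72] w 0.01547424591495317
[('dipper_hook', [array([350., 349.])]), ('dipper_grip', [array([310., 365.])])]
[('dipper_hook', [array([373., 130.])]), ('dipper_grip', [array([380., 119.])])]
```

View pics/both3.png

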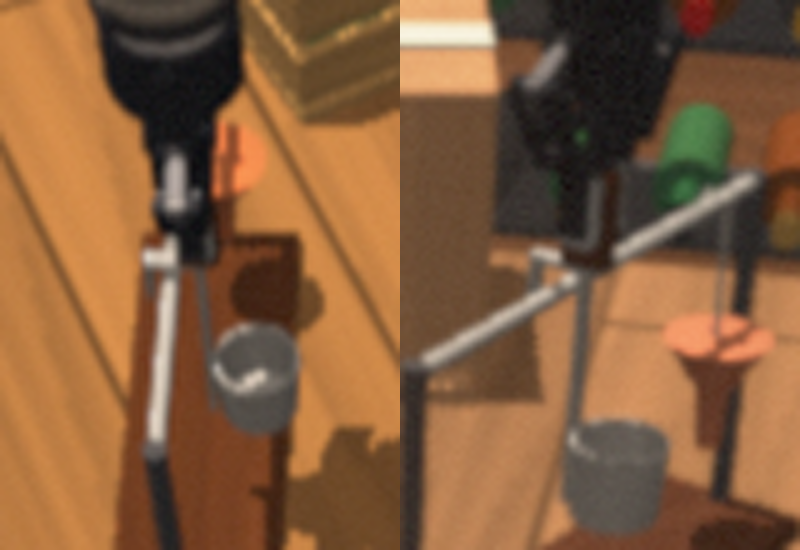

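>>> apply_moves([
  [0,0,0,0,-0.05,0],
  [0,0,0,0,-0.1,0],
  [0,0,0,0,-0.15,0],
  [0,0,0.01,0,-0.2,0],
  [0,0,0.02,0,-0.2,0],
])

```text
clock: 17.0
tcp_pos: [0.5462, -0.2853, 0.2497]
orientation: [0.601, 2.77, -0.093]
contact_force: [0.5, -0.6, -1.8]
grip_width: 0.0149
gripper_force: 58.9
```

```bash
cat > st.py <<'E'
from h import *
o=r.get_obs(); M=R.from_rotvec(o["orientation"]).as_matrix(); rx=np.array([.908,-.419,0])
print("tilt",np.degrees(np.arcsin(M[:,2]@rx)).round(1),"tcp",np.round(o["tcp_pos"],4),"rel rail x",round(float((np.array(o["tcp_pos"])-[.5425,-.332,.22])@rx),4),"F",np.round(o["contact_force"],1),"M",np.round(o["moment"],2),"down1mm",(tool(np.array([0,0,-.001]),o)),"railx1mm",tool(rx*.001,o),"w",o["grip_width"],o["clock"])
E
python3 st.py
```

```text
tilt 17.9 tcp [ 0.5462 -0.2853  0.2497] rel rail x -0.0162 F [ 0.5 -0.6 -1.8] M [ 0.17  0.44 -0.01] down1mm [ 0.001 -0.     0.004] railx1mm [-0.004 -0.     0.001] w 0.01494432886663545 17.0
```

>>> apply_moves([
  [0.002,0,0.006,0,0,0],
  [0.004,0,0.012,0,0,0],
  [0.006,0,0.018,0,0,0],
  [0.0075,0,0.023,0,0,0],
  [0.0075,0,0.023,0,0,0],
])

```text
clock: 17.62
tcp_pos: [0.5475, -0.2858, 0.2435]
orientation: [0.601, 2.769, -0.095]
contact_force: [-0.3, 0.5, -2.3]
grip_width: 0.0153
gripper_force: 58.9
```

```bash
python3 st.py
```

```text
tilt 18.0 tcp [ 0.5475 -0.2858  0.2435] rel rail x -0.0148 F [-0.3  0.5 -2.3] M [ 0.22  0.43 -0.01] down1mm [0.001 0.    0.004] railx1mm [-0.004 -0.     0.001] w 0.015299048708746581 17.625
```

Not in contact yet; continue gently.

>>> apply_moves([
  [0.0012,0,0.0038,0,0,0],
  [0.0025,0,0.0076,0,0,0],
  [0.0038,0,0.0115,0,0,0],
  [0.005,0,0.015,0,0,0],
  [0.005,0,0.015,0,0,0],
])

```text
clock: 18.25
tcp_pos: [0.5474, -0.2858, 0.2397]
orientation: [0.601, 2.769, -0.095]
contact_force: [-0.7, -0.2, -1.5]
grip_width: 0.0154
gripper_force: 58.9
```

```bash
python3 st.py
```

```text
tilt 18.0 tcp [ 0.5474 -0.2858  0.2397] rel rail x -0.0149 F [-0.7 -0.2 -1.5] M [ 0.22  0.39 -0.  ] down1mm [ 0.001 -0.     0.004] railx1mm [-0.004 -0.     0.001] w 0.015446508896809501 18.25
```

>>> apply_moves([
  [0.0012,0,0.0038,0,0,0],
  [0.0025,0,0.0076,0,0,0],
  [0.0038,0,0.0115,0,0,0],
  [0.0038,0,0.0115,0,0,0],
])

```text
clock: 18.75
tcp_pos: [0.5476, -0.2859, 0.2379]
orientation: [0.601, 2.768, -0.094]
contact_force: [-5.0, 3.1, 7.0]
grip_width: 0.0152
gripper_force: 60.9
```

```bash
python3 st.py
```

```text
tilt 18.1 tcp [ 0.5476 -0.2859  0.2379] rel rail x -0.0147 F [-5.   3.1  7. ] M [0.54 0.85 0.08] down1mm [ 0.001 -0.     0.004] railx1mm [-0.004 -0.     0.001] w 0.015237712182759022 18.75
```

>>> apply_moves([
  [0.001,0,-0.004,0,0,0],
  [0.001,0,-0.004,0,0,0],
  [0.001,0,-0.004,0,0,0],
  [0.001,0,-0.004,0,0,0],
], newtons=20)

```text
clock: 19.25
tcp_pos: [0.5471, -0.2856, 0.2378]
orientation: [0.601, 2.768, -0.095]
contact_force: [-2.4, 0.5, 3.3]
grip_width: 0.0151
gripper_force: 59.4
```

```bash
python3 st.py
```

```text
tilt 18.0 tcp [ 0.5471 -0.2856  0.2378] rel rail x -0.0153 F [-2.4  0.5  3.3] M [ 0.16  0.44 -0.  ] down1mm [ 0.001 -0.     0.004] railx1mm [-0.004 -0.     0.001] w 0.015095148230464421 19.25
```

>>> apply_moves([
  [0,0,0,0,0,0],
  [0,0,0,0,0,0],
  [0,0,0,0,0,0],
  [0,0,0,0,0,0],
], claw=0, newtons=20)

```text
clock: 19.75
tcp_pos: [0.5471, -0.2856, 0.2378]
orientation: [0.601, 2.768, -0.095]
contact_force: [-1.2, -0.1, 3.6]
grip_width: 0.0148
gripper_force: 59.5
```

>>> apply_moves([
  [0,0,0,0,0,0],
  [0,0,0,0,0,0],
  [0,0,0,0,0,0],
  [0,0,0,0,0,0],
], claw=0.19)

```text
clock: 20.25
tcp_pos: [0.5469, -0.2855, 0.2375]
orientation: [0.601, 2.769, -0.095]
contact_force: [0.7, 1.0, 0.7]
grip_width: 0.0163
gripper_force: 0.0
```

```bash
python3 st.py
```

```text
tilt 18.0 tcp [ 0.5469 -0.2855  0.2375] rel rail x -0.0155 F [0.7 1.  0.7] M [ 0.18  0.29 -0.05] down1mm [0.001 0.    0.004] railx1mm [-0.004 -0.     0.001] w 0.01631398784737856 20.25
```

>>> apply_moves([
  [0,0,0,0,0,0],
  [0,0,0,0,0,0],
  [0,0,0,0,0,0],
  [0,0,0,0,0,0],
  [0,0,0,0,0,0],
], claw=0.22)

```text
clock: 20.88
tcp_pos: [0.5469, -0.2856, 0.2376]
orientation: [0.601, 2.769, -0.095]
contact_force: [-0.2, -0.7, 0.3]
grip_width: 0.0192
gripper_force: 0.0
```

>>> apply_moves([
  [0,0,0,0,0,0],
  [0,0,0,0,0,0],
  [0,0,0,0,0,0],
  [0,0,0,0,0,0],
  [0,0,0,0,0,0],
], claw=0.45)

```text
clock: 21.5
tcp_pos: [0.547, -0.2855, 0.2377]
orientation: [0.601, 2.769, -0.095]
contact_force: [0.9, -0.1, -0.4]
grip_width: 0.0385
gripper_force: 0.0
```

```bash
python3 st.py;python3 - <<'E'
from h import *
s=r.grab_frame("scene");save(s,"s2.png",(240,70,80,110),5); d=r.grab_frame("side");save(d,"d2.png",(340,80,80,110),5)
im=np.hstack([cv2.imread("pics/s2.png"),cv2.imread("pics/d2.png")]);cv2.imwrite("pics/both4.png",im)
E
```

```text
tilt 18.0 tcp [ 0.547  -0.2855  0.2377] rel rail x -0.0154 F [ 0.9 -0.1 -0.4] M [0.17 0.32 0.05] down1mm [ 0.001 -0.     0.004] railx1mm [-0.004 -0.     0.001] w 0.038500312551164 21.5
```

View pics/both4.png

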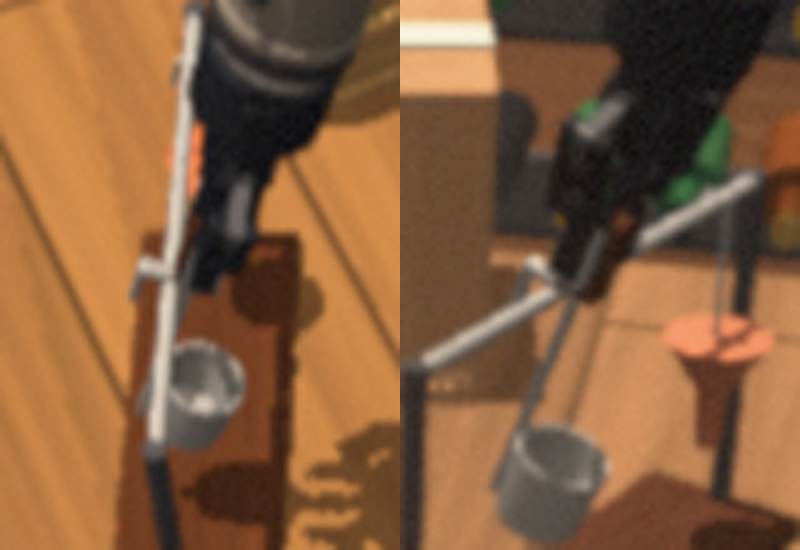

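>>> apply_moves([
  [0,0,-0.03,0,0,0],
  [0,0,-0.08,0,0,0],
  [0,0,-0.16,0,0,0],
  [0,0,-0.28,0,0,0],
  [0,0,-0.4,0,0,0],
])

```text
clock: 22.22
tcp_pos: [0.5184, -0.2728, 0.3345]
orientation: [0.601, 2.768, -0.095]
contact_force: [0.5, -0.1, -0.0]
grip_width: 0.0383
gripper_force: 0.0
```

```bash
python3 st.py; python3 g.py .53 -.1 .32 40; python3 look.py d dipper_cup dipper_grip release_top
```

```text
tilt 18.0 tcp [ 0.5184 -0.2728  0.3345] rel rail x -0.0467 F [ 0.5 -0.1 -0. ] M [ 0.07  0.2  -0.02] down1mm [ 0.001 -0.     0.004] railx1mm [-0.004 -0.     0.001] w 0.03830931277371654 22.225
t 22.225 pos [ 0.5184 -0.2728  0.3345] az 65.49 row [ 0.25   0.648 -0.021] [0.045 0.197 0.281] F [ 0.5 -0.1 -0. ] q [-0.17  0.07  0.57  1.91 -0.04  0.86  1.56] w 0.03830931277371654
dipper_cup [340. 364.] [268. 398.] [0.6421 0.3714 0.001 ] 0.0039
dipper_cup [311. 387.] [202. 393.] [0.7441 0.406  0.0303] 0.0004
dipper_grip [348. 348.] [268. 358.] [0.6262 0.3715 0.1166] 0.0019
dipper_grip [283. 117.] [380. 127.] [ 0.5378 -0.2762  0.2617] 0.0016
dipper_grip [313. 370.] [205. 352.] [0.7299 0.3871 0.1213] 0.0006
release_top [313. 250.] [329. 268.] [0.5919 0.0556 0.0617] 0.0059
```

```bash
python3 g.py .55 -.09 .32 88;python3 g.py .593 .0625 .2 88
```

```text
t 22.625 pos [ 0.5184 -0.2725  0.3317] az 65.51 row [ 0.193  0.717 -0.014] [-0.039  0.196 -0.248] F [0.1 0.4 0.5] q [-0.17  0.07  0.57  1.92 -0.04  0.85  1.56] w 0.03835978242687637
t 22.625 pos [ 0.5184 -0.2725  0.3317] az 65.51 row [0.432 1.344 0.413] [-0.039  0.196 -0.248] F [0.1 0.4 0.5] q [-0.17  0.07  0.57  1.92 -0.04  0.85  1.56] w 0.03835978242687637
```

>>> apply_moves([
  [0.04,0.15,-0.003,-0.01,0.04,-0.05],
  [0.09,0.33,-0.006,-0.02,0.08,-0.1],
  [0.14,0.53,-0.01,-0.03,0.13,-0.16],
  [0.193,0.72,-0.014,-0.039,0.18,-0.22],
  [0.193,0.72,-0.014,-0.039,0.196,-0.248],
], claw=0)

```text
clock: 23.25
tcp_pos: [0.5518, -0.0844, 0.3194]
orientation: [-0.04, -3.139, -0.0]
contact_force: [-0.4, -1.0, -0.4]
grip_width: -0.0002
gripper_force: 0.0
```

```bash
python3 g.py .593 .0625 .16 88
```

```text
t 23.25 pos [ 0.5518 -0.0844  0.3194] az 88.55 row [-0.151  0.591  0.637] [ 0.    -0.001  0.006] F [-0.4 -1.  -0.4] q [-0.31  0.22  0.42  1.75 -0.09  1.2   1.68] w -0.00016648883873954736
```

>>> apply_moves([
  [-0.04,0.15,0.1,0,0,0],
  [-0.08,0.3,0.22,0,0,0],
  [-0.12,0.45,0.38,0,0,0],
  [-0.15,0.59,0.55,0,0,0],
  [-0.151,0.591,0.637,0,0,0],
])

```text
clock: 23.88
tcp_pos: [0.5926, 0.0608, 0.158]
orientation: [-0.046, -3.139, 0.001]
contact_force: [0.6, -1.2, -0.5]
grip_width: -0.0
gripper_force: 0.0
```

>>> apply_moves([
  [0,0,0,0,0,0],
  [0,0,0,0,0,0],
])

```text
clock: 24.12
tcp_pos: [0.5944, 0.0559, 0.1625]
orientation: [0.056, 3.138, -0.002]
contact_force: [-0.0, -0.0, 0.3]
grip_width: 0.0
gripper_force: 0.0
```

```bash
python3 - <<'E'
from h import *
p=r.grab_frame("wrist"); s=r.grab_frame("scene"); d=r.grab_frame("side")
for t,z in(("release_top",.068),("tray_bar",.06)):
    for q in r.landmark_of(p,t): print(t,round(q["conf"],2),np.round(q["point"]),atz(p,q["point"],z).round(4))
m=lambda im:((im[:,:,0].astype(int)>170)&(im[:,:,1]<60)&(im[:,:,2]<60))
a=cv2.connectedComponentsWithStats(m(p["pixels"]).astype(np.uint8)); 
for st,c in list(zip(a[2],a[3]))[1:]:
    if st[4]>30: print("red",st,c,atz(p,c,.066).round(4))
o=proj(p,[.593,.0625,.068]); print("expect",o)
save(d,"d5.png",(270,60,160,290),2.0); save(p,"w5.png"); im=np.hstack([cv2.resize(cv2.imread("pics/w5.png"),(480,360)),cv2.resize(cv2.imread("pics/d5.png"),(200,360))]); cv2.imwrite("pics/b5.png",im)
E
python3 g.py .593 .0625 .075 88
```

```text
release_top 0.67 [330. 242.] [0.5915 0.064  0.068 ]
tray_bar 0.6 [455. 292.] [0.6332 0.1522 0.06  ]
red [323 226  18   5  56] [331.23214286 227.875     ] [0.5823 0.0651 0.066 ]
expect [327.80959645 244.53566149]
t 24.375 pos [0.5944 0.0564 0.1629] az 87.98 row [0.008 0.024 0.351] [-0.     0.002 -0.   ] F [ 0.3 -0.5  0.3] q [-0.45  0.43  0.32  1.83 -0.17  0.9   1.49] w -1.2754358067749237e-06
```

View pics/b5.png

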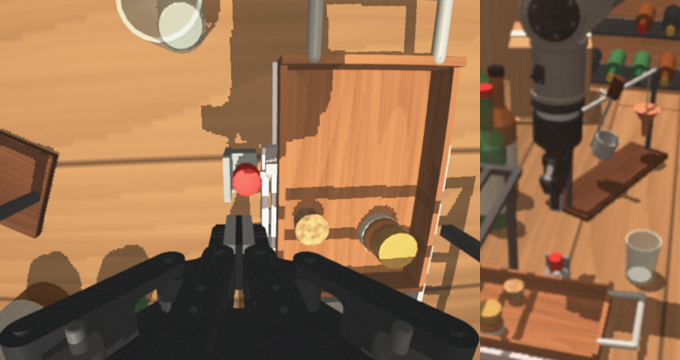

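>>> apply_moves([
  [0.008,0.028,0.1,0,0,0],
  [0.008,0.028,0.2,0,0,0],
  [0.008,0.028,0.3,0,0,0],
  [0.008,0.028,0.34,0,0,0],
  [0.008,0.028,0.34,0,0,0],
])

```text
clock: 25.0
tcp_pos: [0.5922, 0.0636, 0.0768]
orientation: [0.055, 3.14, -0.002]
contact_force: [0.5, -0.1, -0.6]
grip_width: -0.0002
gripper_force: 0.0
```

```bash
python3 g.py .5925 .0635 .057 88
```

```text
t 25.0 pos [0.5922 0.0636 0.0768] az 88.0 row [-0.001 -0.     0.079] [-0.001  0.001  0.   ] F [ 0.5 -0.1 -0.6] q [-0.42  0.55  0.28  1.89 -0.22  0.73  1.51] w -0.00016592860105017103
```

>>> apply_moves([
  [0,0,0.025,0,0,0],
  [0,0,0.05,0,0,0],
  [0,0,0.075,0,0,0],
  [0,0,0.08,0,0,0],
  [0,0,0.08,0,0,0],
])

```text
clock: 25.62
tcp_pos: [0.5931, 0.0636, 0.0585]
orientation: [0.055, 3.138, -0.0]
contact_force: [-3.8, -1.6, 16.1]
grip_width: -0.0004
gripper_force: 8.2
```

```bash
python3 g.py .5925 .0635 .057 88
```

```text
t 25.625 pos [0.5931 0.0636 0.0585] az 87.99 row [ 0.002 -0.001  0.006] [-0.     0.002 -0.   ] F [-3.8 -1.6 16.1] q [-0.42  0.57  0.27  1.9  -0.23  0.7   1.52] w -0.00039885499579070437
```

Button bottomed (16 N). Hold half a second, then raise.

>>> apply_moves([
  [0,0,0,0,0,0],
  [0,0,0,0,0,0],
  [0,0,0,0,0,0],
  [0,0,0,0,0,0],
  [0,0,0,0,0,0],
])

```text
clock: 26.25
tcp_pos: [0.5931, 0.0636, 0.0585]
orientation: [0.055, 3.138, -0.0]
contact_force: [-4.2, -0.6, 15.7]
grip_width: -0.0001
gripper_force: 8.1
```

>>> apply_moves([
  [0,0,-0.05,0,0,0],
  [0,0,-0.2,0,0,0],
  [0,0,-0.4,0,0,0],
  [0,0,-0.6,0,0,0],
  [0,0,-0.7,0,0,0],
])

```text
clock: 26.88
tcp_pos: [0.5928, 0.0639, 0.2347]
orientation: [0.055, 3.136, 0.0]
contact_force: [-0.1, -0.4, -0.5]
grip_width: 0.0
gripper_force: 0.0
```

>>> apply_moves([
  [0.2,0,0,0,0,0],
  [0.3,0,0,0,0,0],
  [0.3,0,0,0,0,0],
  [0.3,0,0,0,0,0],
  [0.3,0,0,0,0,0],
])

```text
clock: 27.5
tcp_pos: [0.5179, 0.0664, 0.2316]
orientation: [0.055, 3.139, -0.002]
contact_force: [0.0, -0.5, 1.2]
grip_width: 0.0
gripper_force: 0.0
```

>>> apply_moves([
  [0,0,0,0,0,0],
  [0,0,0,0,0,0],
  [0,0,0,0,0,0],
  [0,0,0,0,0,0],
  [0,0,0,0,0,0],
])

```text
clock: 28.12
tcp_pos: [0.517, 0.0664, 0.2317]
orientation: [0.054, 3.139, -0.001]
contact_force: [0.6, -0.1, 0.2]
grip_width: -0.0001
gripper_force: 0.0
```

```bash
python3 look.py e tray_bar release_top dipper_grip; python3 - <<'E'
from h import *
s=r.grab_frame("scene");d=r.grab_frame("side"); save(s,"s6.png",(200,60,200,320),1.8); save(d,"d6.png",(130,60,320,320),1.8)
im=np.hstack([cv2.imread("pics/s6.png")[:,:300],cv2.imread("pics/d6.png")[:,:490]]); cv2.imwrite("pics/b6.png",im)
print(r.get_obs()["clock"])
E
```

```text
tray_bar [332. 283.] [327. 304.] [0.5775 0.1676 0.0572] 0.0006
dipper_grip [347. 345.] [269. 356.] [0.6263 0.3653 0.1162] 0.0024
28.625
```

View pics/b6.png

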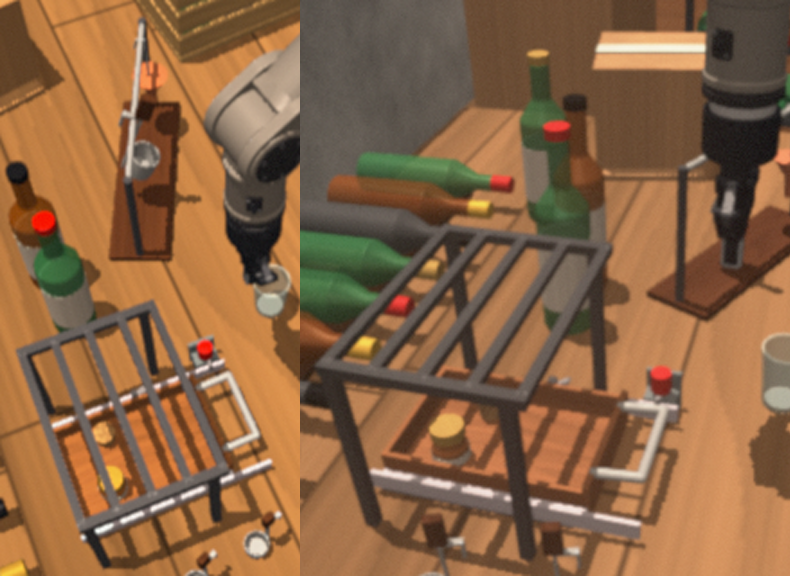

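```bash
python3 -c "
from bench import r
print(r.hand_in())"
```

```text
the job is handed in; nothing more can be done
None
```

The job is handed in at about 29 s on the robot's clock: the tray was drawn out and locked, the dipper hangs by its hook on the free stretch of the rail, and after the release button was pressed the camera images show the tray back home, with the bottles and glass unmoved (the cork box was not checked at the end).

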